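# Load the terminal strip into the test jig and latch its hold-down rail

## Robot

A 6-joint arm with a two-finger parallel gripper is mounted at the origin on the work surface. World frame = base frame: x ahead of the robot, y to its left, z up, the work surface at z = 0. Lengths are in mm, angles in rad, forces in N, time in s.
With the tool pointing down it reaches from about 275 to 750 mm from the base axis. Payload 10.2 kg.
Tool frame: the origin (TCP) lies midway between the tips of the shut fingers; the grasp point (between the pads) lies 19 mm behind it (ctrl.tcp_to_grasp is the z of the grasp point in the tool frame, in mm); z points along the fingers, y is the direction in which the jaws open and shut (so a half turn about z gives the same grasp; the last joint's range is limited). The gripper opens to 85 mm and grips with 20 to 120 N. Pads are 22 mm wide; open, the fingers measure 114 mm over their backs; the gripper's body (76 mm by 85 mm) begins 54 mm behind the grasp point. The pads swing forward as they close: fully open they stand 13 mm farther back than shut.
Start: joints at [-1.561, 0.313, 1.498, -0, 1.331, -0.223], TCP at [121.105, -510.847, 231.294] pointing down, gripper open.
Joint ranges: [-2.94, 2.94], [-0.97, 2.17], [0.19, 2.56], [-1.23, 4.37], [0.02, 3.11], [-2.88, 2.88]. Speed limits (rad/s): [2.39, 2.39, 3.01, 3.14, 3.14, 3.14].

## Interface

Orientations are given as a unit quaternion [w, x, y, z].
In Python, from rig import sensors, capture, order, ctrl gives the robot as it stands. The module is installed in compiled form; this text tells all that it offers.
- The arm moves only by the tool play_rows, never from a script. Its argument "deltas" is a list of rows, each a list of 7 numbers: the shift along the world's x, y, z in units of 40 mm (1.0 is 40 mm), then the turn, a rotation vector about the world's x, y, z in units of 6 degrees (1.0 is 6 degrees), then the opening, from -1 (shut) to 1 (fully open). A call has 1 to 8 rows; each row shifts and turns the commanded pose from where the row before left it; what a row does not reach is not made up. A row lasts 1/12 s, in which the tool goes at most 41.7 mm and 7.16 degrees, less where a joint would pass 70% of its speed; a pose out of reach is approached as far as the arm can. A call is refused whole if a number of a shift passes 1 or a number of a turn 1, either way. A call with a gripper value outside its range is refused whole. The fingers move at their own pace and stop on an object; "squeeze" is the grip in N (left out, the last holds). Time passes only in rows, so rows that do not move let the fingers close. It gives the time, the measured TCP pose, the force and the opening at its end, in the units of the state.
- sensors.sense(): the state, without advancing time (a new reading comes with each control period).
- capture(name): name is "side" or "top" or "wrist"; returns a dict with "pixels" (480x640x3 uint8, red, green, blue), "z_map" (480x640 float32, mm along the optical axis (not along the pixel's ray), 0 where there is no reading), "fx", "fy", "cx", "cy" (pixels), "k1" (the pictures are not rectified: a ray, as slopes to the right and down, at radius r is drawn at 1 + k1 r^2 times it, then the intrinsics apply), "eye" and "rotation" of the camera in the world; the wrist camera has in their place "tool_from_camera" (4x4, takes a point from camera to tool coordinates, whose origin is the TCP and whose axes are the flange's). Camera axes: x right, y down, z forward; pixel columns grow to the right and rows downward; lengths in mm; the calibration is good to about 2 mm. A picture is of the moment at which its call begins: read the wrist's pose just before it.
- order.finish_job(): hands the job in, once; it reports no verdict.
The state is a dict: "time_s": time; "joints": joint angles; "dq": joint speeds; "tau": joint torques, N m; "eef_pos": TCP position; "ee_rot": TCP orientation; "force": force on the tool from outside, world axes, zero at the start; "wrist_torque": the same for the moment, N m; "grip_width": opening from 0.0 (shut) to 1.0 (fully open).
Only numpy, scipy, OpenCV 4.12 (cv2) and the standard library are available. Lean on these libraries where they do the work, as an engineer would, in place of code of your own. Each camera call takes 0.05 s, during which the arm holds its last target. There are 200 camera calls.

## Task

Load the terminal strip into the pin-test jig: push its end back against the spring follower, let it down flat into the channel between follower and end stop, and let go of it while the rail still stands open. Then swing the hold-down rail over and press its thumb plate down until the latch snaps, so that it stays shut by itself and presses the strip down on the test pins. Go gently, with no more than about 10 N on the strip as it goes in and 20 N on the rail, and leave the cup, the solder reel and the cutters where they are.

Things in the scene. Friction and masses are not known exactly. Their poses are not given: they have to be found in the camera images.
- strip: The terminal strip: loose green circuit board 110 x 18 x 3 mm with a black row of 12 screw terminals, 96 x 12 x 13 mm, along its middle: 16 mm high in all, 7 mm bare board at each end; about 60 g. Lies flat, terminals up. Origin: centre of its underside; x along its length, z up. Same either way round. Grip it across the 12 mm terminal row.
- jig: The pin-test jig, fixed: dark base 264 x 84 x 12 mm. Origin: centre of its underside, at table height; x along the channel from the rail's hinge (-x end) to the latch (+x end). Its aluminium cassette (channel, stop, follower, pins) is clamped anywhere up to 10 mm either way along x from mid setting: not reported, must be felt or seen. Heights here are above the table.
- follower_mid (a point): Free follower face for the cassette at mid setting (jig x -29 mm); the true face is up to 10 mm either way along x. Steel block 17 mm wide, 32 mm high, 102 mm from the stop. It yields to -x with 1.5 N at first plus 0.4 N per mm, and is hard at 11 mm; the 110 mm strip needs over 8. Level with its underside 25 to 28 mm high, the strip clears the stop and its board end meets the follower.
- stop_mid (a point): Top edge of the end stop's face for the cassette at mid setting (jig x 73 mm); the true one is up to 10 mm either way along x, by the same amount as the follower. Aluminium block 34 mm wide, 10 mm thick, 24 mm high; the seated strip's end is held against it.
- pins_mid (a point): Middle of the channel at mid setting (jig x 18 mm, true up to 10 mm either way), 19 mm high, where the strip's underside rests on 8 brass spring pins. Floor 16 mm high. The channel's walls run from 17 mm ahead of the free follower face to 7 mm short of the stop, 19.6 mm apart up to 20 mm height, then 45 degree lead-ins to 25.6 mm apart at 23 mm. The shut rail presses the strip to 17 mm.
- hook (a point): Tooth of the sprung steel latch hook at the jig's +x end, 12 mm wide, up to 53 mm high, jig x 103 to 127 mm. The shutting rail's nose meets it at about 0.06 rad and pushes it aside, then it snaps over the nose.
- rail_hinge (a point): Hinge axis of the hold-down rail, at jig x -105 mm, y 0, 41 mm high; it runs along the jig's y.
- rail_plate (a point): Middle of the outer face of the black thumb plate (30 x 26 mm) at the rail's free end, 183 mm from the hinge along the rail and 8 mm off its middle line. The rail is an aluminium bar 200 x 14 x 8 mm with a steel nose. At the start it stands upright over the hinge, 255 mm high, outer face away from the channel (to -x); shut, this point is 49 mm high and faces up.
- rail (a joint): Opening of the hold-down rail, rad: 0 shut, 1.6 upright (start). A light spring (under 2 N at the plate) swings it open unless latched. Below 0.06 the latch takes 5 to 12 N down on the thumb plate, then snaps; the rail then stays at about 0.004. It is hard at about -0.01. A strip that is not down in the channel keeps it from latching.
- cup: Bystander: lidded paper cup, 80 mm wide, 103 mm high, upright. Origin: centre of its underside.
- reel: Bystander: solder reel, 58 mm wide, 56 mm high, upright. Origin: centre of its underside.
- cutters: Bystander: flush cutters with blue grips lying flat, about 125 x 45 x 13 mm, jaws to its +x. Origin: near the middle, on the table.

How it is judged (in metres and radians):
On the way:
1. the strip lies flat in the channel between follower and stop, on the pins, let go of, with the rail still open (y of strip in the frame of jig between -0.002 and 0.002 m and x of strip in the frame of jig between 0.006 and 0.03 m and angle between the x axis of strip and the x axis of jig, either way round below 0.04 rad and angle between strip's own z axis and vertical below 0.05 rad and z of strip in the frame of jig below 0.0205 m and contact force between the fingers and strip below 0.2 N and value of joint rail above 0.5 rad), for 0.2 s.
At the end, for the whole second after the job is handed in: the strip lies level in the channel between follower and stop (within 2 mm sideways, 0.04 rad), pressed down on the pins to under 18.2 mm above the jig's underside, and the rail stays latched over it (under 0.02 rad), all at rest (y of strip in the frame of jig between -0.002 and 0.002 m and x of strip in the frame of jig between 0.006 and 0.03 m and angle between the x axis of strip and the x axis of jig, either way round below 0.04 rad and angle between strip's own z axis and vertical below 0.04 rad and z of strip in the frame of jig below 0.0182 m and value of joint rail below 0.02 rad and linear speed of strip below 0.01 m/s and velocity of joint rail below 0.05 rad/s); the robot touches nothing.
It fails at once if while it is loaded (rail open) the strip is pressed on the jig with over 25 N in all (contact force between strip and jig above 25 N and value of joint rail above 0.5 rad).
It fails at once if the fingers press on the jig or its rail with over 30 N (contact force between the fingers and jig above 30 N).
It fails at once if the cup is moved by over 20 mm (distance of cup from where it was at the start of the episode above 0.02 m).
It fails at once if the reel is moved by over 20 mm (distance of reel from where it was at the start of the episode above 0.02 m).
It fails at once if the cutters are moved by over 20 mm (distance of cutters from where it was at the start of the episode above 0.02 m).
It also fails if it takes over 70 s, if anything falls off the work surface, if the arm or the gripper's body presses on something with over 40 N, if the wrist force passes 120 N, or if a joint passes its speed limit or range.

## Working session

There is one attempt and no reset: what is moved stays moved. The work goes in short steps, Python scripts to look and compute and a tool call to move; the robot and the scene stay as the last step left them, time stands still between calls to the robot, and variables do not carry over. Pictures are saved under pics/ and viewed, about 8 in all and at most 12, crops included, and the job is handed in when it is done.

Besides the shell and the picture viewer there is one more tool, called as a command line: name --pt "numbers of a row" for each row, then --argument value for the rest. play_rows: Moves the arm, as the interface text tells. Its arguments: {"type":"object","properties":{"deltas":{"type":"array","items":{"type":"array","items":{"type":"number"}}},"squeeze":{"type":"number"}},"required":["deltas"]}

```bash
mkdir -p pics; cat > h.py <<'E'
import numpy as np, cv2
from rig import sensors, capture, order, ctrl
from scipy.spatial.transform import Rotation as R
def toolT(s):
    q=s["ee_rot"]; T=np.eye(4); T[:3,:3]=R.from_quat([q[1],q[2],q[3],q[0]]).as_matrix(); T[:3,3]=s["eef_pos"]; return T
def cap(name):
    s=sensors.sense(); c=capture(name)
    if name=="wrist": T=toolT(s)@np.array(c["tool_from_camera"])
    else:
        T=np.eye(4); T[:3,:3]=np.array(c["rotation"]).reshape(3,3); T[:3,3]=c["eye"]
    c["T"]=T; return c
def slopes(c,uv):
    uv=np.asarray(uv,float).reshape(-1,2)
    d=np.c_[(uv[:,0]-c["cx"])/c["fx"],(uv[:,1]-c["cy"])/c["fy"]]; m=d.copy()
    for _ in range(20): m=d/(1+c["k1"]*(m**2).sum(1,keepdims=True))
    return m
def plane(c,uv,z):
    m=slopes(c,uv); r=np.c_[m,np.ones(len(m))]@c["T"][:3,:3].T; e=c["T"][:3,3]
    return e+r*((z-e[2])/r[:,2])[:,None]
def cloud(c):
    v,u=np.mgrid[0:480,0:640]; m=slopes(c,np.c_[u.ravel(),v.ravel()]); z=c["z_map"].ravel()
    p=np.c_[m*z[:,None],z]@c["T"][:3,:3].T+c["T"][:3,3]; p[z==0]=np.nan
    return p.reshape(480,640,3)
def proj(c,P):
    p=(np.asarray(P,float).reshape(-1,3)-c["T"][:3,3])@c["T"][:3,:3]; m=p[:,:2]/p[:,2:]
    m=m*(1+c["k1"]*(m**2).sum(1,keepdims=True)); return m*[c["fx"],c["fy"]]+[c["cx"],c["cy"]]
def save(c,n): cv2.imwrite(f"pics/{n}.png",c["pixels"][:,:,::-1])
E
python3 - <<'E'
from h import *
import pickle
for n in("top","side"):
    c=cap(n); save(c,n+"0"); pickle.dump(c,open(n+"0.pkl","wb")); print(n,c["T"].round(2).tolist(),c["fx"],c["k1"])
print(sensors.sense(),ctrl.tcp_to_grasp)
a=np.hstack([cv2.imread("pics/top0.png"),cv2.imread("pics/side0.png")])
E
```

```text
Traceback (most recent call last):
  File "h.py", line 10, in cap
    T=np.eye(4); T[:3,:3]=np.array(c["rotation"]).reshape(3,3); T[:3,3]=c["eye"]
                          ~~~~~~~~~~~~~~~~~~~~~~~~~~~~~~~^^^^^
ValueError: cannot reshape array of size 4 into shape (3,3)
```

```bash
sed -i 's/np.array(c\["rotation"\]).reshape(3,3)/R.from_quat(np.roll(c["rotation"],-1)).as_matrix()/' h.py
python3 - <<'E'
from h import *
import pickle
for n in("top","side"):
    c=cap(n); save(c,n+"0"); pickle.dump(c,open(n+"0.pkl","wb")); print(n,c["T"].round(2).tolist(),c["fx"],c["k1"])
print(sensors.sense(),ctrl.tcp_to_grasp)
E
```

```text
top [[0.01, -0.99, 0.17, 418.76], [-1.0, -0.01, 0.0, 3.74], [0.0, -0.17, -0.99, 1244.58], [0.0, 0.0, 0.0, 1.0]] 622.0467988523434 0.027708656012748384
side [[0.97, -0.17, 0.16, 402.36], [-0.24, -0.7, 0.67, -952.27], [-0.0, -0.69, -0.72, 1069.08], [0.0, 0.0, 0.0, 1.0]] 623.4306349687296 -0.06621663318192922
{'time_s': 0.15, 'joints': array([-1.56140064e+00,  3.13347943e-01,  1.49824304e+00,  3.15600948e-06,
        1.33101557e+00, -2.23428700e-01]), 'dq': array([-0.00226783, -0.00162179, -0.00239384,  0.00022934,  0.00012435,
        0.00070815]), 'tau': array([ 1.30597506e-03, -4.12374687e+01, -2.59790736e+01, -2.31419272e-04,
        3.28886999e-03,  5.72003160e-06]), 'eef_pos': array([ 121.10392648, -510.64584114,  230.8603481 ]), 'ee_rot': array([-5.03887207e-04,  9.93231665e-01,  1.16149052e-01,  5.56725387e-05]), 'force': array([-1.12024526e-01,  2.18949682e-04, -6.75182756e-01]), 'wrist_torque': array([-0.01153666,  0.0282166 , -0.04102333]), 'grip_width': 0.9974405474574607} -18.700000000000003
```

View pics/top0.png

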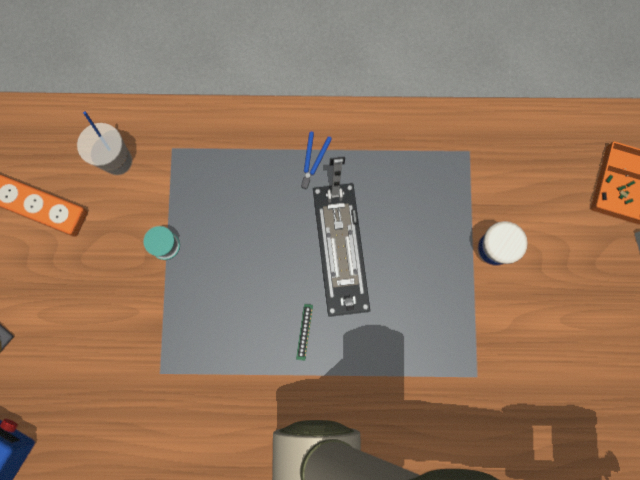

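View pics/side0.png

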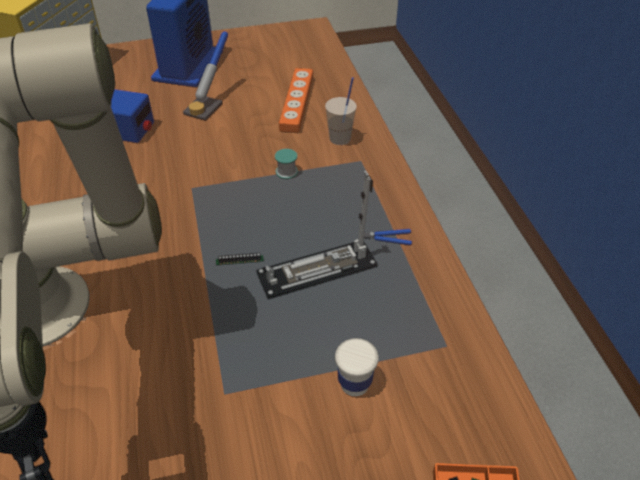

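Top view: the strip is at (305,332) and the jig at (342,250). Its hinge and upright rail are at the far end (335,190) and the hook is at the near end (348,302). The cutters are at (315,155), the reel at (160,242) and the cup at (503,243). The side view agrees.

```bash
python3 - <<'E'
from h import *
import pickle
c=pickle.load(open("top0.pkl","rb"))
for z,uv in((16,[[308,305],[301,358]]),(12,[[318,187],[352,184],[369,311],[330,315]]),(40,[[335,193],[348,302]])): print(plane(c,uv,z).round(1).tolist())
hsv=cv2.cvtColor(c["pixels"],cv2.COLOR_RGB2HSV)
m=(hsv[:,:,2]<50).astype(np.uint8); m[:170]=0;m[330:]=0; m[:,:300]=0; m[:,400:]=0
cn=max(cv2.findContours(m,0,2)[0],key=cv2.contourArea); r=cv2.minAreaRect(cn); b=cv2.boxPoints(r); print(r,plane(c,b,12).round(1).tolist())
m=cv2.inRange(hsv,(40,60,20),(90,255,200)); m[:,:280]=0;m[:,330:]=0;m[:290]=0;m[370:]=0
p=np.argwhere(m)[:,::-1]; r=cv2.minAreaRect(p.astype(np.float32)); print(len(p),r,plane(c,cv2.boxPoints(r),3).round(1).tolist())
w=cap("wrist"); print(np.array(w["tool_from_camera"]).round(2).tolist(),w["fx"],w["k1"])
E
```

```text
[[505.0, 21.3, 16.0], [402.4, 33.6, 16.0]]
[[745.7, 3.9, 12.0], [752.7, -65.5, 12.0], [494.7, -99.1, 12.0], [486.0, -22.2, 12.0]]
[[726.3, -30.0, 40.0], [509.8, -56.3, 40.0]]
((337.0, 173.0), (2.0, 4.0), 90.0) [[777.7, -30.6, 12.0], [777.8, -38.8, 12.0], [773.6, -38.8, 12.0], [773.5, -30.6, 12.0]]
125 ((303.930419921875, 331.6453857421875), (8.645105361938477, 55.57567596435547), 8.880660057067871) [[401.2, 44.9, 3.0], [508.7, 29.6, 3.0], [506.2, 12.6, 3.0], [398.8, 28.2, 3.0]]
[[-0.0, -0.95, -0.32, 83.1], [1.0, -0.0, 0.0, -0.21], [-0.0, -0.32, 0.95, -143.52], [0.0, 0.0, 0.0, 1.0]] 393.3321825878064 -0.042230778166017446
```

play_rows --pt "0.6 0.75 0 0 0 -0.3 1" --pt "0.6 0.75 0 0 0 -0.3 1" --pt "0.6 0.75 0 0 0 -0.3 1" --pt "0.6 0.75 0 0 0 -0.3 1" --pt "0.6 0.75 0 0 0 -0.3 1" --pt "0.6 0.75 0 0 0 -0.3 1" --pt "0.6 0.75 0 0 0 -0.3 1" --pt "0.6 0.75 0 0 0 -0.3 1"

```text
time_s: 0.87
eef_pos: [313.8, -269.2, 231.4]
ee_rot: [0.0, 1.0, -0.01, 0.0]
force: [1.1, -0.9, 0.5]
grip_width: 1.002
```

play_rows --pt "0.6 0.75 0 0 0 0 1" --pt "0.6 0.75 0 0 0 0 1" --pt "0.6 0.75 0 0 0 0 1" --pt "0.6 0.75 0 0 0 0 1" --pt "0.6 0.75 0 0 0 0 1" --pt "0.6 0.75 0 0 0 0 1" --pt "0.6 0.75 -0.3 0 0 0 1" --pt "0.6 0.75 -0.3 0 0 0 1"

```text
time_s: 1.53
eef_pos: [506.2, -29.0, 207.4]
ee_rot: [0.0, 1.0, -0.009, 0.001]
force: [1.1, -1.5, -1.0]
grip_width: 1.002
```

play_rows --pt "0.6 0 0 0 0 0 1" --pt "0 0 0 0 0 0 1" --pt "0 0 0 0 0 0 1"

```text
time_s: 1.78
eef_pos: [529.3, -30.5, 206.7]
ee_rot: [-0.0, 1.0, -0.009, -0.001]
force: [-1.5, 0.5, 0.2]
grip_width: 1.0
```

```bash
python3 - <<'E'
from h import *
import pickle
c=cap("wrist"); save(c,"w1"); pickle.dump(c,open("w1.pkl","wb")); print(sensors.sense()["eef_pos"],sensors.sense()["ee_rot"])
E
```

```text
[528.71757424 -30.92311704 206.99106667] [-5.91985114e-05  9.99957500e-01 -9.20707079e-03 -4.73902065e-04]
```

View pics/w1.png

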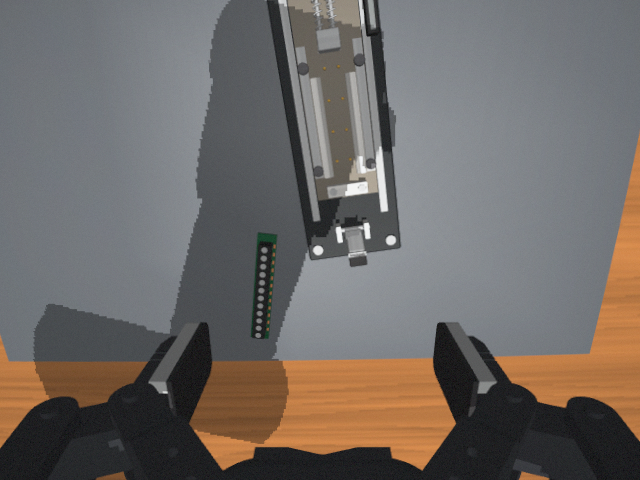

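Wrist view: the follower block is at (328,40) with its springs above it. The channel walls and pins come next, then the end stop at (348,189) and the hook at (355,240). The strip is at (264,286). Next I'll zoom in on the jig and measure.

```bash
python3 - <<'E'
from h import *
import pickle
c=pickle.load(open("w1.pkl","rb"))
im=c["pixels"][0:270,262:412,::-1]; P=cloud(c)
cv2.imwrite("pics/crop1.png",cv2.resize(im,None,fx=2.2,fy=2.2,interpolation=cv2.INTER_CUBIC))
hz=P[0:270,262:412,2]
h=np.clip(np.nan_to_num(hz)*4,0,255).astype(np.uint8); h=cv2.applyColorMap(h,cv2.COLORMAP_JET)
a=cv2.imread("pics/crop1.png"); b=cv2.resize(h,a.shape[1::-1],interpolation=cv2.INTER_NEAREST)
cv2.imwrite("pics/crop1.png",np.hstack([a,b]))
hsv=cv2.cvtColor(c["pixels"],cv2.COLOR_RGB2HSV)
# strip
m=(P[:,:,2]>6)&(P[:,:,2]<40); m[:, :235]=0;m[:,295:]=0;m[:225]=0;m[350:]=0
q=P[m]; print("strip n",len(q),"top z",np.percentile(q[:,2],[5,50,95]).round(1))
t=q[(q[:,2]>11)]; r=cv2.minAreaRect(t[:,:2].astype(np.float32)); print("row rect",r)
g=cv2.inRange(hsv,(45,80,20),(90,255,220)); g[:,:235]=0;g[:,295:]=0;g[:225]=0;g[350:]=0
uv=np.argwhere(g)[:,::-1]; r=cv2.minAreaRect(uv.astype(np.float32)); print(r,plane(c,cv2.boxPoints(r),3).round(1).tolist())
print("mat z",np.nanmedian(P[200:300,450:550,2]))
for n,(u,v) in dict(foll=(328,42),stop=(348,189),wl=(318,130),wr=(355,110),base=(330,240)).items(): print(n,P[v-1:v+2,u-1:u+2].reshape(-1,3).mean(0).round(1))
E
```

```text
strip n 1359 top z [10.4 16.6 17.9]
row rect ((455.52362060546875, 28.21137809753418), (12.409782409667969, 96.5663833618164), 82.04613494873047)
((262.8500061035156, 285.4499816894531), (19.097429275512695, 104.46064758300781), 4.39870548248291) [[400.8, 45.9, 3.0], [510.5, 29.9, 3.0], [508.7, 12.4, 3.0], [398.8, 26.7, 3.0]]
mat z 1.2734808055596147
foll [663.6 -36.8  32.8]
stop [553.3 -52.1  24.7]
wl [601.  -28.1  20.4]
wr [615.8 -57.5  23.8]
base [505.2 -36.8  12.6]
```

View pics/crop1.png

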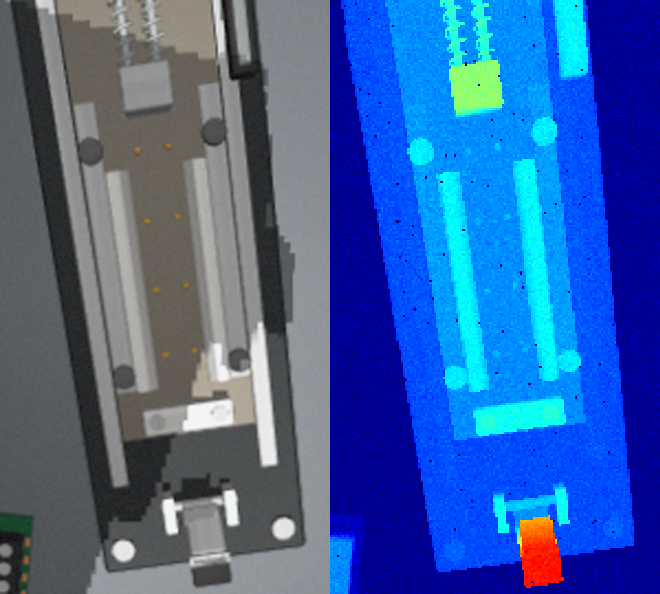

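```bash
python3 - <<'E'
from h import *
import pickle
c=pickle.load(open("w1.pkl","rb")); P=cloud(c)
M=np.zeros((480,640),bool)
def blob(u0,u1,v0,v1,z0,z1):
    m=np.zeros((480,640),np.uint8); m[v0:v1,u0:u1]=((P[v0:v1,u0:u1,2]>z0)&(P[v0:v1,u0:u1,2]<z1))
    n,l,s,_=cv2.connectedComponentsWithStats(cv2.morphologyEx(m,cv2.MORPH_OPEN,np.ones((2,2)))); k=1+np.argmax(s[1:,4]); m=l==k
    q=P[m]; r=cv2.minAreaRect(q[:,:2].astype(np.float32)); print(np.round(r[0],1),np.round(r[1],1),round(r[2],2),len(q),q[:,2].mean().round(1)); return q
crop=lambda x,y:(int(262+x/2.2),int(y/2.2))
wl=blob(311,335,76,180,21,40); wr=blob(345,365,70,174,21,40)
st=blob(325,372,178,200,21,40); fo=blob(312,345,22,56,28,45)
base=blob(262,412,120,262,8,15.5)
d=[]
for q in(wl,wr): 
    f=np.polyfit(q[:,0],q[:,1],1); d.append(f); print("wall slope deg",np.degrees(np.arctan(f[0])))
f=np.mean(d,0); th=np.arctan(f[0]); print("yaw",np.degrees(th))
ux=-np.array([np.cos(th),np.sin(th)]); uy=np.array([-ux[1],ux[0]])
for n,q in dict(wl=wl,wr=wr,st=st,fo=fo,base=base).items():
    a=q[:,:2]@ux; b=q[:,:2]@uy; print(n,"x",np.percentile(a,[1,3,50,97,99]).round(1),"y",np.percentile(b,[2,50,98]).round(1))
np.savez("jig.npz",ux=ux,uy=uy)
E
```

```text
[600.4 -32.5] [78.5  7.8] 7.53 942 nan
[604.1 -59.1] [78.8  8.3] 7.1 880 23.0
[551.6 -53. ] [13.1 34.6] 7.83 509 24.0
[665.4 -37.9] [13.3 17.4] 7.48 480 nan
[528.5 -27.8] [152.5  67.6] 40.77 7535 nan
 ** On entry to DLASCL parameter number  4 had an illegal value
 ** On entry to DLASCL parameter number  4 had an illegal value
 ** On entry to DLASCL parameter number  4 had an illegal value
 ** On entry to DLASCL parameter number  4 had an illegal value
 ** On entry to DLASCL parameter number  5 had an illegal value
 ** On entry to DLASCL parameter number  4 had an illegal valueTraceback (most recent call last):
  File "<stdin>", line 15, in <module>
    c, resids, rank, s = lstsq(lhs, rhs, rcond)
                         ~~~~~^^^^^^^^^^^^^^^^^
    x, resids, rank, s = _umath_linalg.lstsq(a, b, rcond,
                         ~~~~~~~~~~~~~~~~~~~^^^^^^^^^^^^^
                                             signature=signature)
                                             ^^^^^^^^^^^^^^^^^^^^
    raise LinAlgError("SVD did not converge in Linear Least Squares")
numpy.linalg.LinAlgError: SVD did not converge in Linear Least Squares
```

```bash
python3 - <<'E'
from h import *
import pickle
c=pickle.load(open("w1.pkl","rb")); P=cloud(c)
def blob(u0,u1,v0,v1,z0,z1):
    m=np.zeros((480,640),np.uint8); Z=P[v0:v1,u0:u1,2]; m[v0:v1,u0:u1]=(Z>z0)&(Z<z1)
    n,l,s,_=cv2.connectedComponentsWithStats(cv2.morphologyEx(m,cv2.MORPH_OPEN,np.ones((2,2)))); k=1+np.argmax(s[1:,4])
    q=P[l==k]; return q[np.isfinite(q).all(1)&(q[:,2]>z0)]
S=dict(wl=blob(311,335,76,180,21,40),wr=blob(345,365,70,174,21,40),st=blob(325,372,178,200,21,40),fo=blob(312,345,22,56,28,45),hook=blob(335,375,215,270,35,70))
th=[np.polyfit(S[k][:,0],S[k][:,1],1)[0] for k in("wl","wr")]; print(np.degrees(np.arctan(th)))
th=np.arctan(np.mean(th)); ux=-np.array([np.cos(th),np.sin(th)]); uy=np.array([-ux[1],ux[0]]); print(np.degrees(th),ux,uy)
for n,q in S.items():
    a=q[:,:2]@ux; b=q[:,:2]@uy; print(n,"x",np.percentile(a,[1,3,50,97,99]).round(1),"y",np.percentile(b,[2,50,98]).round(1),"mid",(np.percentile(b,2)+np.percentile(b,98)).round(2)/2,"z",q[:,2].mean().round(1))
np.savez("jig.npz",ux=ux,uy=uy)
# base near edge / sides on plane z=12
for row in (210,235): 
    g=P[row,:,2]; print([ (u,round(float(P[row,u]@[0,0,1]),1)) for u in range(290,410,4)][:0])
b=P[90:262,262:412].reshape(-1,3); b=b[(b[:,2]>9)&(b[:,2]<15)]; a=b[:,:2]@ux; y=b[:,:2]@uy
print("base x end",np.percentile(a,[99,99.7]),"y",np.percentile(y,[.5,99.5]))
E
```

```text
[4.88248969 7.43341177]
6.161015132376601 [-0.99422422 -0.1073229 ] [ 0.1073229  -0.99422422]
wl x [-632.  -630.3 -592.5 -558.7 -557.1] y [87.2 96.  99.7] mid 93.455 z 23.3
wr x [-632.7 -631.1 -597.5 -560.  -557.8] y [119.6 123.1 126.5] mid 123.085 z 23.4
st x [-549.2 -548.9 -544.6 -539.9 -539.6] y [ 95.2 111.2 127.1] mid 111.15 z 25.1
fo x [-664.2 -663.8 -657.6 -651.4 -651.2] y [100.7 108.3 115.9] mid 108.275 z 32.9
hook x [-509.4 -509.1 -499.4 -488.6 -488. ] y [105.8 112.1 118.5] mid 112.13 z 52.8
[]
[]
base x end [-483.74082279 -482.44116925] y [ 67.3814794  151.93706181]
```

play_rows --pt "-0.12 0.09 0 0 0 1 1" --pt "-0.12 0.09 0 0 0 1 1" --pt "-0.12 0.09 0 0 0 1 1" --pt "-0.12 0.09 0 0 0 1 1" --pt "-0.12 0.09 0 0 0 1 1" --pt "-0.12 0.09 0 0 0 1 1" --pt "-0.12 0.09 0 0 0 1 1" --pt "-0.12 0.09 0 0 0 1 1"

```text
time_s: 2.5
eef_pos: [489.7, -2.6, 207.8]
ee_rot: [0.0, 0.917, 0.4, 0.0]
force: [0.1, 0.3, -0.4]
grip_width: 0.998
```

play_rows --pt "-0.11 0.09 0 0 0 1 1" --pt "-0.11 0.09 0 0 0 1 1" --pt "-0.11 0.09 0 0 0 1 1" --pt "-0.11 0.09 0 0 0 1 1" --pt "-0.11 0.09 0 0 0 1 1" --pt "-0.11 0.09 0 0 0 1 1" --pt "-0.11 0.09 0 0 0 1 1" --pt "-0.11 0.09 0 0 0 1 1"

```text
time_s: 3.17
eef_pos: [454.5, 26.3, 207.7]
ee_rot: [0.0, 0.675, 0.738, 0.0]
force: [0.3, 0.5, 0.2]
grip_width: 1.001
```

play_rows --pt "0 0 0 0 0 1 0.3" --pt "0 0 0 0 0 1 0.3" --pt "0 0 0 0 0 1 0" --pt "0 0 0 0 0 1 0" --pt "0 0 0 0 0 1 0" --pt "0 0 0 0 0 1 0" --pt "0 0 0 0 0 1 0" --pt "0 0 0 0 0 1 0"

```text
time_s: 3.83
eef_pos: [454.7, 26.1, 207.7]
ee_rot: [0.0, 0.316, 0.949, -0.0]
force: [0.3, 0.2, 0.5]
grip_width: 0.501
```

play_rows --pt "0 0 -0.6 0 0 1 0" --pt "0 0 -0.6 0 0 1 0" --pt "0 0 -0.6 0 0 1 0" --pt "0 0 -0.5 0 0 1 0" --pt "0 0 -0.5 0 0 0.8 0" --pt "0 0 0 0 0 0 0"

```text
time_s: 4.33
eef_pos: [453.1, 26.4, 92.9]
ee_rot: [-0.003, 0.071, 0.997, 0.0]
force: [0.3, -0.0, -1.0]
grip_width: 0.503
```

```bash
python3 - <<'E'
from h import *
import pickle
s=sensors.sense(); T=toolT(s); print(s["eef_pos"],T[:3,:3].round(4).tolist(),np.degrees(np.arctan2(T[1,0],T[0,0])),s["grip_width"],s["joints"])
c=cap("wrist"); save(c,"w2"); pickle.dump(c,open("w2.pkl","wb"))
P=cloud(c); m=(P[:,:,2]>10)&(P[:,:,2]<22)&(np.hypot(P[:,:,0]-455,P[:,:,1]-28)<62); m&=(c["z_map"]>120)
q=P[m]; print(len(q),cv2.minAreaRect(q[:,:2].astype(np.float32)),np.percentile(q[:,2],[5,50,95]))
E
```

```text
[453.06852684  26.39980098  92.86947296] [[-0.9898, 0.1422, -0.0054], [0.1422, 0.9898, 0.001], [0.0055, 0.0002, -1.0]] 171.82283535692233 0.5031032321916145 [-2.00887332e-01  3.33764429e-01  1.87414999e+00 -1.27675449e-04
  9.39203252e-01 -1.62888894e+00]
3083 ((454.6858215332031, 28.512678146362305), (12.034677505493164, 96.52945709228516), 82.35645294189453) [15.80254309 16.9620518  18.01490011]
```

View pics/w2.png

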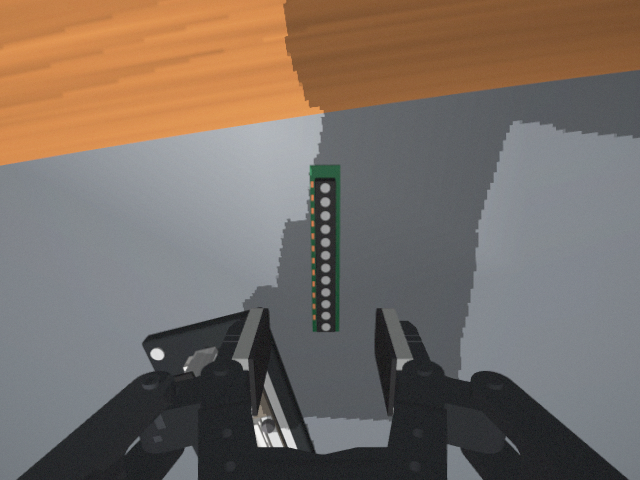

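The strip is centred between the fingers, at columns 312–340 with its row around (325,255). The pads are at about 257 and 388, so I'm going down.

play_rows --pt "0.02 0.03 -0.6 0 0 0.05 0" --pt "0.02 0.02 -0.6 0 0 0 -0.3" --pt "0 0 -0.5 0 0 0 -0.4" --pt "0 0 -0.3 0 0 0 -0.4" --pt "0 0 -0.16 0 0 0 -0.4" --pt "0 0 0 0 0 0 -0.4" --pt "0 0 0 0 0 0 -0.4" --squeeze 40

```text
time_s: 4.97
eef_pos: [457.7, 28.4, 10.1]
ee_rot: [0.001, 0.07, 0.998, -0.0]
force: [-0.7, -0.1, 0.4]
grip_width: 0.299
```

play_rows --pt "0 0 0 0 0 0 -1" --pt "0 0 0 0 0 0 -1" --pt "0 0 0 0 0 0 -1" --pt "0 0 0 0 0 0 -1" --pt "0 0 0 0 0 0 -1"

```text
time_s: 5.38
eef_pos: [457.9, 28.6, 10.3]
ee_rot: [0.001, 0.07, 0.998, -0.0]
force: [-2.3, -0.3, 6.5]
grip_width: 0.123
```

play_rows --pt "0 0 0.1 0 0 0 -1" --pt "0 0 0.2 0 0 0 -1" --pt "0 0 0.7 0 0 0 -1" --pt "0 0 0.7 0 0 0 -1" --pt "0 0 0 0 0 0 -1" --pt "0 0 0 0 0 0 -1"

```text
time_s: 5.88
eef_pos: [457.9, 28.7, 78.6]
ee_rot: [0.002, 0.069, 0.998, -0.0]
force: [0.1, -0.5, -1.3]
grip_width: 0.119
```

```bash
python3 - <<'E'
from h import *
s=sensors.sense(); print(s["eef_pos"],s["force"],s["wrist_torque"])
c=cap("wrist"); save(c,"w3"); cs=cap("side")
P=cloud(c); hsv=cv2.cvtColor(c["pixels"],cv2.COLOR_RGB2HSV)
g=cv2.inRange(hsv,(45,80,20),(90,255,220)); uv=np.argwhere(g); print(len(uv),uv.min(0),uv.max(0))
q=P[g>0]; q=q[np.isfinite(q).all(1)]; T=toolT(s); tq=(q-T[:3,3])@T[:3,:3]
# tool-frame coordinates of visible green board
print("tool x",np.percentile(tq[:,0],[1,50,99]).round(1),"y",np.percentile(tq[:,1],[1,50,99]).round(1),"z",np.percentile(tq[:,2],[1,50,99]).round(1))
f=np.polyfit(tq[:,0],tq[:,2],1); print("pitch slope z vs x",f, "y vs x",np.polyfit(tq[:,0],tq[:,1],1))
r=cv2.minAreaRect(tq[:,:2].astype(np.float32)); print(r)
E
```

```text
[457.88577954  28.65209518  78.58853617] [ 0.10973207 -0.51188175 -1.32572574] [-0.00246815 -0.00261339 -0.03313996]
2026 [178 139] [479 586]
tool x [-49.6  47.5  58.1] y [-8.3  3.6  9.3] z [-35.1   6.3   7.9]
pitch slope z vs x [-1.04871761e-04  5.28972296e+00] y vs x [-0.00641359  1.84080208]
((-28.754776000976562, -1.2774200439453125), (159.372314453125, 112.99777221679688), 30.86724090576172)
```

View pics/w3.png

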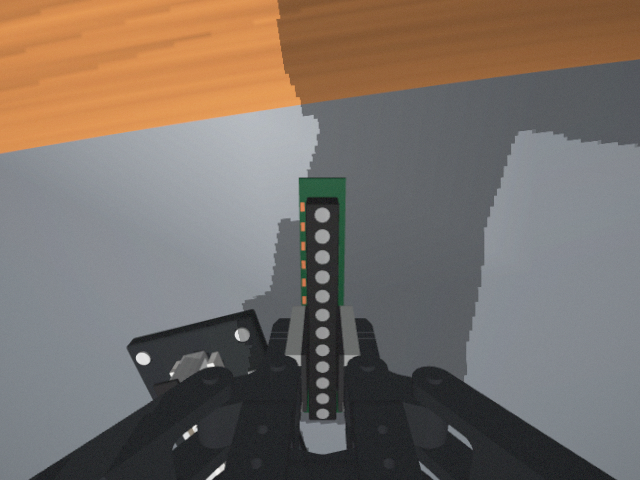

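Held squarely: the row is between the pads at (322,330) and the bare end at (322,188). I'll check the strip's tilt in the tool while moving over the jig.

play_rows --pt "0.3 -0.15 0.25 0 0 0.4 -1" --pt "0.7 -0.35 0.25 0 0 0.5 -1" --pt "0.7 -0.35 0 0 0 0.5 -1" --pt "0.7 -0.35 0 0 0 0.5 -1" --pt "0.7 -0.35 0 0 0 0.5 -1" --pt "0.53 -0.32 0 0 0 0.17 -1" --pt "0 0 0 0 0 0 -1" --pt "0 0 0 0 0 0 -1"

```text
time_s: 6.65
eef_pos: [602.0, -46.4, 95.1]
ee_rot: [-0.001, -0.065, 0.998, 0.001]
force: [0.2, -0.6, -0.7]
grip_width: 0.122
```

```bash
cat > st.py <<'E'
from h import *
th=np.radians(7.55); ux=-np.array([np.cos(th),np.sin(th)]); uy=np.array([-ux[1],ux[0]])
s=sensors.sense(); T=toolT(s); print("eef",s["eef_pos"].round(2),"s,t",(s["eef_pos"][:2]@ux).round(2),(s["eef_pos"][:2]@uy).round(2),"yaw",np.degrees(np.arctan2(T[1,0],T[0,0])).round(2),"tooltilt",T[:2,2].round(4),"F",s["force"].round(2),"F_s",(s["force"][:2]@ux).round(2),"tau",s["wrist_torque"].round(3))
E
python3 - <<'E'
from st import *
import pickle
c=cap("wrist"); save(c,"w4"); pickle.dump(c,open("w4.pkl","wb"))
P=cloud(c); tq=(P-T[:3,3])@T[:3,:3]
g=(np.abs(tq[:,:,1])<12)&(tq[:,:,0]>12)&(tq[:,:,0]<62)&(np.abs(tq[:,:,2])<14)
q=tq[g]; b=q[(q[:,2]>2)]; r=q[q[:,2]<-2]
for n,k in(("board",b),("row",r)):
    A=np.c_[k[:,:2],np.ones(len(k))]; f=np.linalg.lstsq(A,k[:,2],rcond=None)[0]; print(n,len(k),f.round(4),k[:,2].mean().round(2),"x",np.percentile(k[:,0],[1,99]).round(1),"y",np.percentile(k[:,1],[1,99]).round(1), cv2.minAreaRect(k[:,:2].astype(np.float32)))
E
```

```text
eef [602.01 -46.39  95.06] s,t -590.7 125.09 yaw -172.6 tooltilt [-0.0028  0.0008] F [ 0.21 -0.56 -0.69] F_s -0.14 tau [-0.002 -0.02  -0.038]
board 2121 [7.0000e-04 3.0000e-04 6.3103e+00] 6.34 x [13.  58.1] y [-8.6  9.3] ((35.22437286376953, 0.3394289016723633), (18.085344314575195, 46.347007751464844), 89.65048217773438)
row 3284 [ 5.6000e-03 -3.9000e-03 -6.7914e+00] -6.61 x [12.6 51.1] y [-5.6  6.2] ((31.752904891967773, 0.32465219497680664), (12.06557846069336, 39.462772369384766), 89.83602142333984)
```

```bash
python3 - <<'E'
from st import *
import pickle
c=pickle.load(open("w4.pkl","rb")); P=cloud(c); S=P[:,:,:2]@ux; t=P[:,:,:2]@uy; z=P[:,:,2]
def rep(n,m):
    if m.sum()<20: print(n,"few",m.sum()); return
    print(n,m.sum(),"s",np.percentile(S[m],[1,5,95,99]).round(1),"t",np.percentile(t[m],[1,99]).round(1),"mid",np.mean(np.percentile(t[m],[1,99])).round(2),"z",z[m].mean().round(1))
near=(np.abs(t-125)<50)
rep("stop",near&(S>-556)&(S<-530)&(z>21.5)&(z<30)&(np.abs(t-125)<22))
rep("hook",near&(S>-515)&(S<-480)&(z>42)&(z<60)&(np.abs(t-125)<15))
rep("base",near&(S>-520)&(S<-470)&(z>8)&(z<16))
rep("w+",near&(S>-575)&(S<-555)&(z>21.5)&(z<27)&(t>130)&(t<147))
rep("w-",near&(S>-575)&(S<-555)&(z>21.5)&(z<27)&(t<120)&(t>103))
c=pickle.load(open("w1.pkl","rb")); P=cloud(c); S=P[:,:,:2]@ux; t=P[:,:,:2]@uy; z=P[:,:,2]; near=(np.abs(t-125)<50); print("old view")
rep("stop",near&(S>-556)&(S<-530)&(z>21.5)&(z<30)&(np.abs(t-125)<22))
rep("hook",near&(S>-515)&(S<-480)&(z>42)&(z<60)&(np.abs(t-125)<15))
rep("base",near&(S>-520)&(S<-470)&(z>8)&(z<16))
rep("foll",near&(S>-675)&(S<-640)&(z>30)&(z<40)&(np.abs(t-125)<15))
E
```

```text
eef [601.45 -45.83  95.41] s,t -590.22 124.46 yaw -172.57 tooltilt [-0.0029  0.0009] F [ 0.09  0.25 -0.96] F_s -0.12 tau [ 0.062  0.038 -0.   ]
stop 896 s [-555.8 -554.9 -536.2 -536.1] t [106.8 145.4] mid 126.08 z 24.7
hook 1659 s [-507.  -505.8 -485.2 -484.3] t [116.8 130.2] mid 123.48 z 53.1
base 10098 s [-519.7 -518.1 -480.8 -479.1] t [ 82.4 164.6] mid 123.47 z 12.9
w+ 315 s [-574.5 -573.2 -555.7 -555.3] t [137.6 146.7] mid 142.14 z 23.3
w- 364 s [-574.9 -573.7 -556.1 -555.3] t [103.4 111.6] mid 107.52 z 23.5
old view
stop 552 s [-555.7 -554.6 -537.3 -536.9] t [107.2 140.8] mid 123.97 z 24.8
hook 506 s [-507.4 -506.3 -486.2 -485.2] t [117.  130.6] mid 123.78 z 52.4
base 3293 s [-519.7 -518.5 -482.  -480. ] t [ 82.7 164.1] mid 123.45 z 12.8
foll 474 s [-662.2 -661.6 -648.9 -648.4] t [115.9 132. ] mid 123.95 z 33.0
```

play_rows --pt "0 0 -0.5 0 0 0 -1" --pt "0 0 -0.5 0 0 0 -1" --pt "0 0 -0.35 0 0 0 -1" --pt "0 0 -0.12 0 0 0 -1" --pt "0 0 0 0 0 0 -1" --pt "0 0 0 0 0 0 -1"

```text
time_s: 7.2
eef_pos: [602.2, -45.8, 38.7]
ee_rot: [0.0, -0.065, 0.998, -0.0]
force: [-0.7, 0.9, -0.1]
grip_width: 0.119
```

```bash
python3 st.py
```

```text
eef [602.22 -45.76  38.65] s,t -590.98 124.49 yaw -172.53 tooltilt [ 0.0002 -0.    ] F [-0.67  0.91 -0.1 ] F_s 0.55 tau [-0.005 -0.022 -0.029]
```

play_rows --pt "0.1 0.013 -0.05 0 0 0 -1" --pt "0 0 0 0 0 0 -1" --pt "0 0 0 0 0 0 -1"

```text
time_s: 7.45
eef_pos: [606.7, -45.5, 36.7]
ee_rot: [0.001, -0.065, 0.998, -0.0]
force: [-0.4, -0.2, -0.6]
grip_width: 0.12
```

play_rows --pt "0.06 0.008 0 0 0 0 -1" --pt "0 0 0 0 0 0 -1" --pt "0 0 0 0 0 0 -1"

```text
time_s: 7.7
eef_pos: [608.6, -45.2, 36.2]
ee_rot: [-0.0, -0.065, 0.998, -0.0]
force: [-2.2, -1.9, 0.5]
grip_width: 0.121
```

play_rows --pt "0.06 0.008 0 0 0 0 -1" --pt "0 0 0 0 0 0 -1" --pt "0 0 0 0 0 0 -1"

```text
time_s: 7.95
eef_pos: [611.1, -44.9, 36.0]
ee_rot: [-0.0, -0.065, 0.998, 0.0]
force: [-2.8, 0.2, 0.6]
grip_width: 0.12
```

```bash
python3 st.py
```

```text
eef [611.05 -44.89  36.05] s,t -599.86 124.79 yaw -172.54 tooltilt [-0.0003  0.    ] F [-2.78  0.16  0.6 ] F_s 2.73 tau [-0.051  0.431 -0.021]
```

play_rows --pt "0.08 0.01 0 0 0 0 -1" --pt "0.05 0.007 0 0 0 0 -1" --pt "0 0 0 0 0 0 -1" --pt "0 0 0 0 0 0 -1"

```text
time_s: 8.28
eef_pos: [616.2, -44.2, 36.0]
ee_rot: [-0.0, -0.065, 0.998, 0.0]
force: [-4.3, 0.1, 2.0]
grip_width: 0.122
```

```bash
python3 st.py
```

```text
eef [616.19 -44.2   35.96] s,t -605.04 124.78 yaw -172.54 tooltilt [-0.0006 -0.    ] F [-4.29  0.05  2.  ] F_s 4.24 tau [-0.118  0.83  -0.051]
```

play_rows --pt "0.045 0.014 0 0 0 0 -1" --pt "0 0 0 0 0 0 -1" --pt "0 0 0 0 0 0 -1"

```text
time_s: 8.53
eef_pos: [617.9, -43.8, 36.0]
ee_rot: [-0.0, -0.065, 0.998, -0.0]
force: [-5.7, -1.7, 1.8]
grip_width: 0.123
```

```bash
python3 - <<'E'
from st import *
c=cap("wrist"); P=cloud(c); S=P[:,:,:2]@ux; t=P[:,:,:2]@uy; z=P[:,:,2]
tq=(P-T[:3,3])@T[:3,:3]; hsv=cv2.cvtColor(c["pixels"],cv2.COLOR_RGB2HSV); g=cv2.inRange(hsv,(45,80,20),(90,255,220))>0
m=g&(np.abs(tq[:,:,1])<12)&(tq[:,:,0]>30)&(tq[:,:,0]<66)&(tq[:,:,2]>0)&(tq[:,:,2]<14)
print("board end tool x",np.percentile(tq[m][:,0],[97,99]),"S",np.percentile(S[m],[97,99]),"t",np.percentile(t[m],[2,98]),"z",z[m].mean(),"pitch",np.polyfit(tq[m][:,0],tq[m][:,2],1))
m=(S>-556)&(S<-530)&(z>22)&(z<27)&(np.abs(t-124)<17)&~g
print("stop S",np.percentile(S[m],[1,5,50,95,99]),"t",np.percentile(t[m],[1,99]))
im=c["pixels"][150:350,220:420,::-1]; cv2.imwrite("pics/w5.png",cv2.resize(im,None,fx=3,fy=3,interpolation=cv2.INTER_CUBIC))
E
```

```text
eef [617.86 -43.78  36.  ] s,t -606.75 124.58 yaw -172.54 tooltilt [-0.0007 -0.0002] F [-5.72 -1.68  1.83] F_s 5.89 tau [-0.242  0.914  0.009]
board end tool x [57.8108295  58.00125937] S [-548.94211113 -548.75452509] t [115.49097682 132.72499581] z 29.36946789998445 pitch [1.47289315e-03 6.59121236e+00]
stop S [-555.63003062 -554.34820247 -541.54702142 -536.86209741 -536.52108957] t [107.27369951 139.94388733]
```

View pics/w5.png

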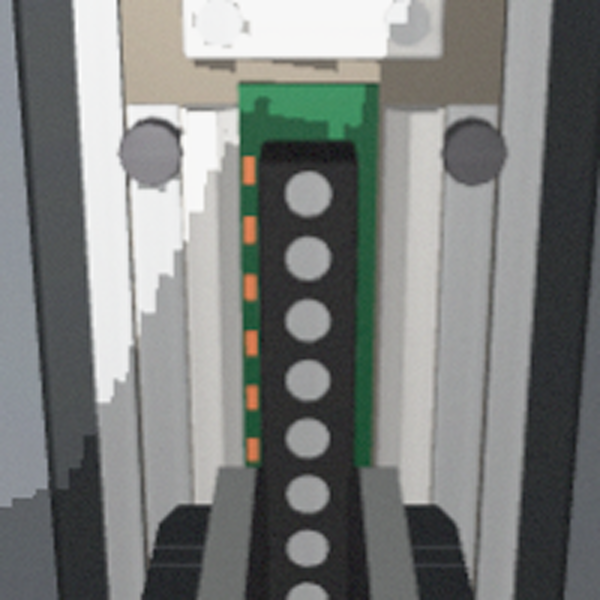

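The picture shows a visible gap between the strip's end (row 84) and the stop's edge (row 58). Sideways, the strip (238–380) sits midway between the walls. Letting it down.

play_rows --pt "0 0 -0.05 0 0 0 -1" --pt "0 0 -0.05 0 0 0 -1" --pt "0 0 0 0 0 0 -1" --pt "0 0 0 0 0 0 -1"

```text
time_s: 8.92
eef_pos: [617.8, -43.7, 32.0]
ee_rot: [-0.0, -0.065, 0.998, -0.0]
force: [-5.8, -1.8, 2.2]
grip_width: 0.121
```

play_rows --pt "0 0 -0.04 0 0 0 -1" --pt "0 0 0 0 0 0 -1" --pt "0 0 0 0 0 0 -1"

```text
time_s: 9.17
eef_pos: [617.9, -43.7, 30.5]
ee_rot: [-0.0, -0.065, 0.998, -0.0]
force: [-6.6, -1.0, 2.7]
grip_width: 0.12
```

```bash
python3 st.py
```

```text
eef [617.9  -43.72  30.53] s,t -606.8 124.53 yaw -172.54 tooltilt [-0.0005 -0.0001] F [-6.65 -1.02  2.75] F_s 6.72 tau [-0.106  0.842 -0.057]
```

play_rows --pt "0 0 -0.03 0 0 0 -1" --pt "0 0 0 0 0 0 -1" --pt "0 0 0 0 0 0 -1"

```text
time_s: 9.42
eef_pos: [618.0, -43.7, 29.4]
ee_rot: [-0.0, -0.065, 0.998, -0.0]
force: [-5.9, -1.4, 2.7]
grip_width: 0.122
```

```bash
python3 st.py
```

```text
eef [617.97 -43.72  29.38] s,t -606.87 124.54 yaw -172.54 tooltilt [-0.0003 -0.0001] F [-5.94 -1.36  2.67] F_s 6.07 tau [-0.145  0.84   0.02 ]
```

play_rows --pt "-0.03 -0.004 -0.01 0 0 0 -1" --pt "-0.015 -0.002 0 0 0 0 -1" --pt "0 0 0 0 0 0 -1" --pt "0 0 0 0 0 0 -1"

```text
time_s: 9.75
eef_pos: [616.4, -43.9, 29.2]
ee_rot: [0.0, -0.065, 0.998, -0.0]
force: [-5.4, -1.8, 5.0]
grip_width: 0.117
```

play_rows --pt "0 0 0 0 0 0 -0.5" --pt "0 0 0 0 0 0 -0.5" --pt "0 0 0 0 0 0 -0.3" --pt "0 0 0 0 0 0 -0.3" --pt "0 0 0 0 0 0 -0.3"

```text
time_s: 10.17
eef_pos: [616.4, -43.9, 28.8]
ee_rot: [0.0, -0.065, 0.998, -0.0]
force: [-0.3, 0.5, -0.4]
grip_width: 0.349
```

```bash
python3 st.py
```

```text
eef [616.45 -43.88  28.79] s,t -605.34 124.49 yaw -172.54 tooltilt [ 0.0003 -0.    ] F [-0.29  0.48 -0.38] F_s 0.23 tau [-0.026  0.019 -0.034]
```

play_rows --pt "0 0 0.1 0 0 0 -0.3" --pt "0 0 0.4 0 0 0 -0.3" --pt "-0.3 0 0.7 0 0 0 0" --pt "-0.5 0 0.7 0 0 0 0.5" --pt "-0.5 0 0.7 0 0 0 1" --pt "0 0 0 0 0 0 1" --pt "0 0 0 0 0 0 1"

```text
time_s: 10.75
eef_pos: [564.6, -44.0, 134.8]
ee_rot: [0.002, -0.065, 0.998, -0.001]
force: [-0.0, -0.7, -1.1]
grip_width: 0.998
```

```bash
python3 - <<'E'
from st import *
import pickle
c=cap("wrist"); save(c,"w6"); pickle.dump(c,open("w6.pkl","wb")); P=cloud(c); S=P[:,:,:2]@ux; t=P[:,:,:2]@uy; z=P[:,:,2]
hsv=cv2.cvtColor(c["pixels"],cv2.COLOR_RGB2HSV); g=(cv2.inRange(hsv,(45,80,20),(90,255,220))>0)&(np.abs(t-124)<14)&(z>10)&(z<40)&(S>-665)&(S<-535)
print("board S",np.percentile(S[g],[1,99]),"t",np.percentile(t[g],[1,99]),"z",z[g].mean(), "fit",np.linalg.lstsq(np.c_[S[g]+600,t[g]-124,np.ones(g.sum())],z[g],rcond=None)[0])
m=(z>30)&(z<45)&(np.abs(t-124)<8)&(S>-652)&(S<-550); q=P[m]
print("row",len(q),S[m].min(),S[m].max(),z[m].mean(),cv2.minAreaRect(q[:,:2].astype(np.float32)),np.polyfit(S[m],z[m],1))
ct=cap("top"); save(ct,"t6")
E
```

```text
eef [564.65 -44.04 134.8 ] s,t -553.97 117.85 yaw -172.55 tooltilt [ 0.0035 -0.001 ] F [-0.01 -0.67 -1.08] F_s 0.1 tau [-0.012 -0.047  0.034]
board S [-654.27569698 -547.58459021] t [115.80962057 132.87851475] z 23.572505723517764 fit [-8.92700194e-03 -3.72189433e-02  2.35894729e+01]
row 2185 -649.028282556031 -552.48423859569 35.91427666911869 ((611.8460693359375, -44.04191970825195), (96.54271697998047, 12.164590835571289), 7.4238152503967285) [-8.16301018e-03  3.10399545e+01]
```

View pics/w6.png

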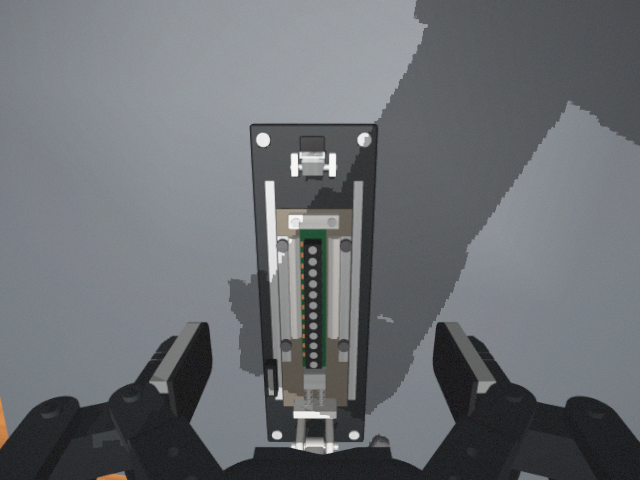

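Seated. The strip lies between the stop (313,222) and the follower (315,382), at underside about 19 mm and jig x about 10.6. The fingers are off it and the rail is still open. For the rail I'll open the fingers along the jig axis, straddle its top from above, pull it over with the far finger, and follow it down onto the thumb plate.

play_rows --pt "0 0 0.5 0 0 -1 1" --pt "0 0 0.5 0 0 -1 1" --pt "0 0 0.5 0 0 -1 1" --pt "0 0 0.5 0 0 -1 1" --pt "0 0 0.5 0 0 -1 1" --pt "0 0 0.5 0 0 -1 1" --pt "0 0 0.5 0 0 -1 1" --pt "0 0 0.5 0 0 -1 1"

```text
time_s: 11.52
eef_pos: [564.6, -43.9, 292.3]
ee_rot: [-0.001, 0.349, 0.937, -0.0]
force: [1.3, 0.0, 0.3]
grip_width: 1.001
```

play_rows --pt "0 0 0 0 0 -1 1" --pt "0 0 0 0 0 -1 1" --pt "0.3 0.06 0 0 0 -1 1" --pt "0.3 0.06 0 0 0 -1 1" --pt "0.3 0.06 0 0 0 -1 1" --pt "0.3 0.06 0 0 0 -1 1" --pt "0.3 0.06 0 0 0 -1 1" --pt "0 0 0 0 0 0 1"

```text
time_s: 12.18
eef_pos: [625.7, -31.6, 290.4]
ee_rot: [-0.001, 0.661, 0.751, -0.001]
force: [-0.5, -0.0, -0.4]
grip_width: 1.003
```

```bash
python3 - <<'E'
from st import *
import pickle
print(s["joints"].round(2))
for n in("side","top"):
    c=cap(n); save(c,n+"7"); P=cloud(c); S=P[:,:,:2]@ux; t=P[:,:,:2]@uy; z=P[:,:,2]
    m=(np.abs(S+718)<22)&(np.abs(t-124)<30)&(z>90)&(z<275)
    for a in range(90,275,15):
        k=m&(z>a)&(z<=a+15)
        if k.sum()>3: print(n,a,k.sum(),"S",np.percentile(S[k],[5,50,95]).round(1),"t",np.percentile(t[k],[5,95]).round(1),"z",z[k].max().round(1))
E
```

```text
eef [625.7  -31.57 290.41] s,t -616.13 113.51 yaw 97.28 tooltilt [-0.0028  0.0009] F [-0.47 -0.01 -0.42] F_s 0.47 tau [-0.     0.012 -0.012]
[-0.24  0.52  1.04  0.    1.58 -0.36]
side 90 21 S [-718.8 -714.6 -711.2] t [125.  134.7] z 104.6
side 105 26 S [-718.5 -713.3 -711.2] t [124.6 134.3] z 119.4
side 120 33 S [-720.5 -713.3 -707.3] t [123.4 135.6] z 134.6
side 135 37 S [-718.2 -712.9 -708.1] t [121.3 135.8] z 149.3
side 150 30 S [-720.5 -714.8 -712.9] t [119.5 136.3] z 164.7
side 165 29 S [-719.7 -715.2 -713. ] t [123.3 136.2] z 179.8
side 180 36 S [-721.6 -715.4 -709.8] t [124.  135.7] z 194.7
side 195 42 S [-724.3 -715.6 -710.7] t [123.6 135.3] z 209.6
side 210 56 S [-725.  -719.7 -714.3] t [121.7 140.8] z 224.8
side 225 56 S [-727.4 -721.6 -715.4] t [122.9 139.9] z 239.7
side 240 28 S [-721.9 -716.6 -715.3] t [121.9 134. ] z 252.8
```

play_rows --pt "0.5 0 0 0 0 0 1" --pt "0.6 0.01 0 0 0 0 1" --pt "0.6 0.01 0 0 0 0 1" --pt "0.5 0.01 0 0 0 0 1" --pt "0 0 0 0 0 0 1" --pt "0 0 0 0 0 0 1"

```text
time_s: 12.78
eef_pos: [712.3, -30.9, 291.3]
ee_rot: [-0.001, 0.659, 0.752, -0.001]
force: [0.6, -0.6, 1.1]
grip_width: 0.998
```

```bash
python3 - <<'E'
from st import *
print(s["joints"].round(2))
c=cap("side"); P=cloud(c); save(c,"s8")
p=proj(c,[[740,-28,230]])[0].astype(int); print(p); u,v=p
im=c["pixels"][max(0,v-75):v+75,u-100:u+100,::-1]; cv2.imwrite("pics/s8c.png",cv2.resize(im,None,fx=3.5,fy=3.5,interpolation=cv2.INTER_CUBIC))
E
```

```text
eef [712.34 -30.92 291.31] s,t -702.1 124.24 yaw 97.59 tooltilt [-0.0021  0.0003] F [ 0.59 -0.64  1.07] F_s -0.5 tau [-0.022  0.019 -0.008]
[-0.21  0.77  0.63 -0.    1.75 -0.34]
[370 179]
```

View pics/s8c.png

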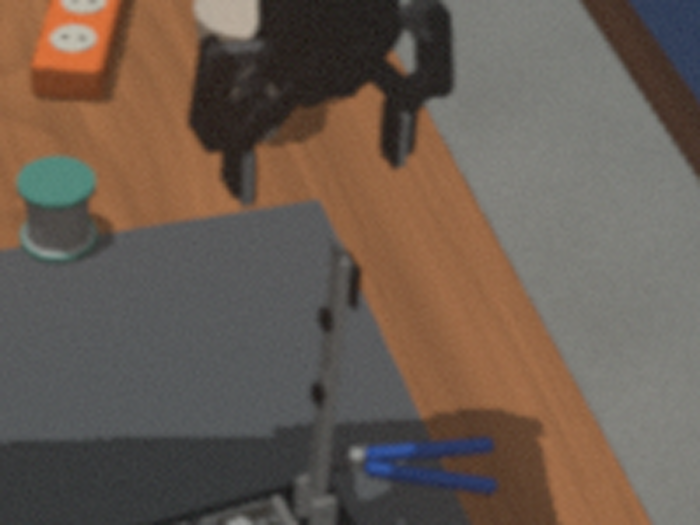

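The rail top (343,245) and its thumb plate (352,285) sit below and between the open fingers (240,180) and (400,150). Lowering so the rail passes between them.

play_rows --pt "0 0 -0.4 0 0 0 1" --pt "0 0 -0.5 0 0 0 1" --pt "0 0 -0.5 0 0 0 1" --pt "0 0 -0.5 0 0 0 1" --pt "0 0 -0.4 0 0 0 1" --pt "0 0 0 0 0 0 1"

```text
time_s: 13.33
eef_pos: [710.3, -30.5, 198.1]
ee_rot: [-0.002, 0.659, 0.752, -0.001]
force: [0.9, 0.6, -0.3]
grip_width: 1.001
```

play_rows --pt "-0.15 -0.02 0 0 0 0 1" --pt "-0.15 -0.02 0 0 0 0 1" --pt "-0.1 -0.013 0 0 0 0 1" --pt "-0.1 -0.013 0 0 0 0 1" --pt "0 0 0 0 0 0 1"

```text
time_s: 13.75
eef_pos: [691.9, -33.4, 202.3]
ee_rot: [0.001, 0.66, 0.752, 0.0]
force: [-0.0, 1.0, 0.8]
grip_width: 1.003
```

```bash
python3 st.py
```

```text
eef [691.87 -33.44 202.34] s,t -681.48 124.06 yaw 97.47 tooltilt [ 0.0015 -0.0003] F [-0.    1.01  0.76] F_s -0.13 tau [-0.01  -0.144  0.024]
```

play_rows --pt "-0.387 -0.051 0.1 0 0 0 1" --pt "-0.387 -0.051 0.1 0 0 0 1" --pt "-0.45 -0.059 -0.075 0 0 0 1" --pt "-0.45 -0.059 -0.075 0 0 0 1" --pt "-0.42 -0.056 -0.195 0 0 0 1" --pt "-0.42 -0.056 -0.195 0 0 0 1" --pt "0 0 0 0 0 0 1" --pt "0 0 0 0 0 0 1"

```text
time_s: 14.42
eef_pos: [591.9, -46.6, 188.0]
ee_rot: [0.0, 0.66, 0.752, 0.0]
force: [-0.1, 0.2, 1.7]
grip_width: 1.0
```

```bash
python3 - <<'E'
from st import *
c=cap("side"); save(c,"s9"); 
p=proj(c,[[600,-45,170]])[0].astype(int); u,v=p
im=c["pixels"][max(0,v-90):v+90,u-120:u+120,::-1]; cv2.imwrite("pics/s9c.png",cv2.resize(im,None,fx=3,fy=3,interpolation=cv2.INTER_CUBIC))
E
```

```text
eef [591.86 -46.62 187.99] s,t -580.6 123.98 yaw 97.44 tooltilt [0.0007 0.    ] F [-0.1   0.16  1.66] F_s 0.08 tau [ 0.095 -0.073  0.026]
```

View pics/s9c.png

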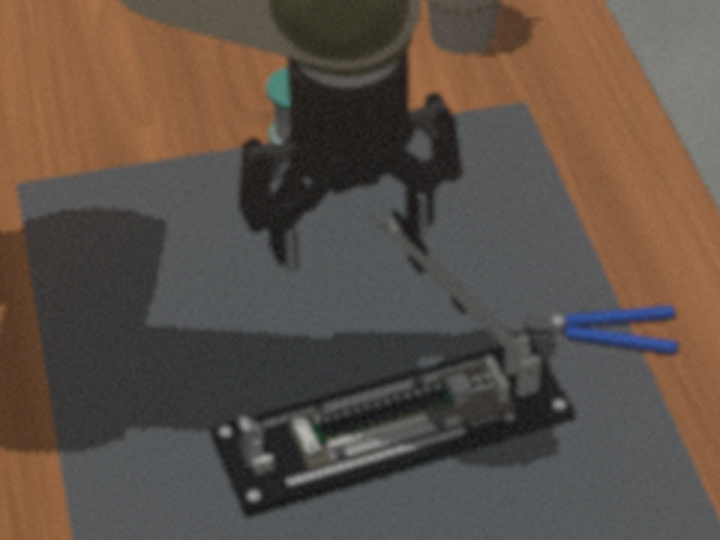

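The far finger rests on the plate at (410,245), with the rail at about 1.0 rad and the strip still seated. Following the arc down.

play_rows --pt "-0.372 -0.049 -0.27 0 0 0 1" --pt "-0.372 -0.049 -0.27 0 0 0 1" --pt "-0.312 -0.041 -0.343 0 0 0 1" --pt "-0.312 -0.041 -0.343 0 0 0 1" --pt "-0.238 -0.032 -0.398 0 0 0 1" --pt "-0.238 -0.032 -0.398 0 0 0 1" --pt "0 0 0 0 0 0 1"

```text
time_s: 15.05
eef_pos: [516.8, -56.1, 104.4]
ee_rot: [-0.002, 0.66, 0.752, -0.001]
force: [-1.0, -0.1, -0.5]
grip_width: 1.003
```

play_rows --pt "-0.156 -0.021 -0.4 0 0 0 1" --pt "-0.156 -0.021 -0.4 0 0 0 1" --pt "-0.06 -0.008 -0.2 0 0 0 1" --pt "0 0 0 0 0 0 1" --pt "0 0 0 0 0 0 1"

```text
time_s: 15.47
eef_pos: [504.1, -58.5, 67.1]
ee_rot: [0.0, 0.66, 0.752, 0.0]
force: [-1.3, 0.6, 1.0]
grip_width: 1.0
```

```bash
python3 - <<'E'
from st import *
c=cap("side"); save(c,"s10"); P=cloud(c); S=P[:,:,:2]@ux; t=P[:,:,:2]@uy; z=P[:,:,2]
m=(np.abs(t-124)<20)&(z>38)&(z<90)&(S>-705)&(S<-480)
for a in range(-700,-480,20):
    k=m&(S>a)&(S<=a+20)
    if k.sum()>3: print(a,k.sum(),"z",np.percentile(z[k],[10,50,90]).round(1),"t",np.percentile(t[k],[5,95]).round(1))
E
```

```text
eef [504.09 -58.5   67.13] s,t -492.04 124.22 yaw 97.47 tooltilt [ 0.0007 -0.0002] F [-1.27  0.58  1.05] F_s 1.18 tau [ 0.034  0.001 -0.038]
-700 54 z [43.  47.3 50.5] t [121.7 137.1]
-680 55 z [46.3 51.  53.4] t [122.4 136.2]
-660 55 z [49.8 53.7 57.5] t [122.2 136.4]
-640 58 z [51.8 57.4 61.1] t [122.4 136.9]
-620 56 z [57.  60.8 63.7] t [120.7 135.1]
-600 57 z [58.7 65.1 67.1] t [122.1 135.5]
-580 63 z [61. 67. 71.] t [122.3 134.8]
-560 55 z [66.3 73.5 82.3] t [123.5 139.1]
-540 97 z [76.  80.3 85.2] t [115.4 140.2]
-520 56 z [45.  71.3 75.6] t [121.1 133.6]
-500 50 z [43.3 51.4 54.5] t [121.5 135.6]
```

play_rows --pt "-0.03 -0.004 -0.2 0 0 0 1" --pt "-0.03 -0.004 -0.15 0 0 0 1" --pt "-0.015 -0.002 -0.1 0 0 0 1" --pt "0 0 0 0 0 0 1"

```text
time_s: 15.85
eef_pos: [499.7, -58.6, 47.5]
ee_rot: [-0.001, 0.66, 0.752, -0.0]
force: [-0.2, 0.2, 0.8]
grip_width: 1.003
```

play_rows --pt "0 0 -0.05 0 0 0 1" --pt "0 0 -0.03 0 0 0 1" --pt "0 0 0 0 0 0 1"

```text
time_s: 16.1
eef_pos: [500.0, -58.8, 45.3]
ee_rot: [-0.0, 0.66, 0.752, -0.0]
force: [-1.9, -0.2, 2.1]
grip_width: 1.002
```

play_rows --pt "0 0 -0.04 0 0 0 1" --pt "0 0 0 0 0 0 1"

```text
time_s: 16.27
eef_pos: [499.9, -58.8, 43.8]
ee_rot: [-0.0, 0.66, 0.752, -0.0]
force: [-2.7, 0.2, 3.9]
grip_width: 1.002
```

play_rows --pt "0 0 -0.04 0 0 0 1" --pt "0 0 0 0 0 0 1"

```text
time_s: 16.43
eef_pos: [500.0, -58.8, 42.1]
ee_rot: [-0.0, 0.66, 0.752, -0.0]
force: [-1.0, 0.3, 2.2]
grip_width: 1.001
```

play_rows --pt "0 0 -0.04 0 0 0 1" --pt "0 0 0 0 0 0 1"

```text
time_s: 16.6
eef_pos: [500.1, -58.8, 40.3]
ee_rot: [0.0, 0.66, 0.752, -0.0]
force: [-0.7, -0.8, 2.2]
grip_width: 0.998
```

play_rows --pt "0 0 -0.04 0 0 0 1" --pt "0 0 0 0 0 0 1"

```text
time_s: 16.77
eef_pos: [500.1, -58.8, 38.7]
ee_rot: [-0.0, 0.66, 0.752, -0.0]
force: [-1.6, -1.0, 2.0]
grip_width: 1.0
```

play_rows --pt "0 0 -0.03 0 0 0 1" --pt "0 0 0 0 0 0 1"

```text
time_s: 16.93
eef_pos: [500.0, -58.8, 37.6]
ee_rot: [-0.0, 0.66, 0.752, -0.0]
force: [-4.1, -1.3, 3.6]
grip_width: 1.006
```

play_rows --pt "0 0 -0.03 0 0 0 1" --pt "0 0 0 0 0 0 1"

```text
time_s: 17.1
eef_pos: [500.0, -58.8, 36.4]
ee_rot: [-0.0, 0.66, 0.752, -0.0]
force: [-3.6, 0.2, 4.9]
grip_width: 0.998
```

play_rows --pt "0 0 -0.03 0 0 0 1" --pt "0 0 0 0 0 0 1"

```text
time_s: 17.27
eef_pos: [500.0, -58.8, 35.3]
ee_rot: [-0.0, 0.66, 0.752, -0.0]
force: [-3.8, -0.8, 6.2]
grip_width: 0.998
```

play_rows --pt "0 0 -0.03 0 0 0 1" --pt "0 0 0 0 0 0 1"

```text
time_s: 17.43
eef_pos: [500.1, -58.9, 35.0]
ee_rot: [0.0, 0.66, 0.752, -0.0]
force: [-10.0, -0.3, 16.6]
grip_width: 1.001
```

```bash
python3 - <<'E'
from st import *
c=cap("side"); save(c,"s11"); P=cloud(c); S=P[:,:,:2]@ux; t=P[:,:,:2]@uy; z=P[:,:,2]
m=(np.abs(t-128)<8)&(z>38)&(z<75)&(S>-705)&(S<-570); print(np.polyfit(S[m],z[m],1),m.sum())
E
```

```text
eef [500.07 -58.88  34.98] s,t -487.99 124.07 yaw 97.47 tooltilt [ 0.     -0.0003] F [-9.96 -0.29 16.64] F_s 9.91 tau [0.098 0.729 0.007]
[-2.76822855e-03  4.07089018e+01] 310
```

The rail reads about level and the force has stiffened, as at the hard stop. Backing off to see whether the latch holds.

play_rows --pt "0 0 0.05 0 0 0 1" --pt "0 0 0.1 0 0 0 1" --pt "0 0 0.5 0 0 0 1" --pt "0 0 0.8 0 0 0 1" --pt "0 0 0.8 0 0 0 1" --pt "0 0 0.8 0 0 0 1" --pt "-0.5 0 0.8 0 0 0 1" --pt "0 0 0 0 0 0 1"

```text
time_s: 18.15
eef_pos: [480.7, -59.2, 193.6]
ee_rot: [0.004, 0.659, 0.752, 0.002]
force: [0.4, -0.1, 1.2]
grip_width: 0.996
```

play_rows --pt "-0.8 0 0.2 0 0 0 1" --pt "-0.8 0 0 0 0 0 1" --pt "-0.8 0 0 0 0 0 1" --pt "-0.5 0 0 0 0 0 1" --pt "0 0 0 0 0 0 1" --pt "0 0 0 0 0 0 1" --pt "0 0 0 0 0 0 1"

```text
time_s: 18.73
eef_pos: [364.8, -59.0, 196.1]
ee_rot: [0.0, 0.66, 0.752, 0.0]
force: [-0.5, -0.8, 0.4]
grip_width: 1.0
```

```bash
python3 - <<'E'
from st import *
c=cap("side"); save(c,"s12"); P=cloud(c); S=P[:,:,:2]@ux; t=P[:,:,:2]@uy; z=P[:,:,2]
m=(np.abs(t-128)<8)&(z>38)&(z<75)&(S>-705)&(S<-570); print("rail slope",np.polyfit(S[m],z[m],1),m.sum())
m=(np.abs(t-126)<10)&(S>-540)&(S<-525)&(z>40); print("plate z",np.median(z[m]))
hsv=cv2.cvtColor(c["pixels"],cv2.COLOR_RGB2HSV); g=(cv2.inRange(hsv,(45,80,20),(90,255,220))>0)&(np.abs(t-124)<16)&(S>-665)&(S<-535)&(z<40)
if g.sum(): print("green",g.sum(),np.percentile(S[g],[2,98]),np.percentile(t[g],[2,98]),z[g].mean(),np.polyfit(S[g],z[g],1))
p=proj(c,[[600,-45,30]])[0].astype(int); u,v=p
im=c["pixels"][v-60:v+60,u-90:u+90,::-1]; cv2.imwrite("pics/s12c.png",cv2.resize(im,None,fx=4,fy=4,interpolation=cv2.INTER_CUBIC))
E
```

```text
eef [364.78 -58.96 196.11] s,t -353.87 106.38 yaw 97.45 tooltilt [ 0.0007 -0.0002] F [-0.52 -0.77  0.42] F_s 0.62 tau [-0.011  0.057 -0.045]
rail slope [4.16086043e-03 4.55064744e+01] 333
plate z 48.43718563363757
green 7 [-651.5534584  -550.16327177] [122.66563208 133.40644341] 18.74030472891796 [3.81132276e-03 2.09488491e+01]
```

View pics/s12c.png

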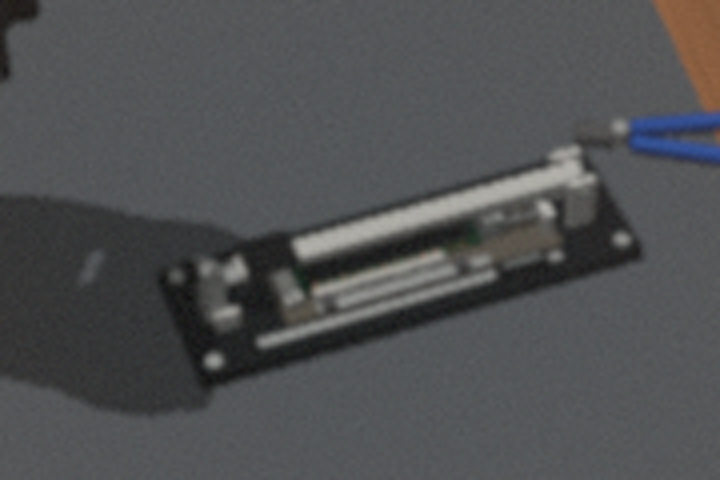

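The rail stays shut by itself, from (570,165) to (300,250), with its dark plate and nose under the hook at (215,280). The strip is in the channel below it, and the arm is clear. Handing in.

```bash
python3 -c "
from h import *
print(order.finish_job())"
```

```text
the job is handed in; nothing more can be done
None
```

The strip is loaded in the jig, the hold-down rail is latched over it, and the job is handed in at about 19 s; the hand-in gives no verdict.

**Loading:** I gripped the strip across the terminal row and pushed it about 10 mm into the follower, reading about 6–7 N at the most. I then let it down and released it with the rail open. The wrist camera then showed it at underside about 19–19.6 mm, centred within about 0.5 mm, tilted about 0.01 rad, at jig x about 10.6 mm. The cassette sits about 8 mm toward the hinge from mid setting.

**Shutting the rail:** I pulled the rail over with one open finger and pressed the thumb plate down. The vertical force was 6 N just before the last step and 16.6 N after it. With 10 N sideways, that last reading is about 19 N in all, just under the 20 N limit. I felt no separate snap.

**Last checks after backing away:** The rail stayed shut at about 0.004 rad with the plate at 48.4 mm, and the arm touched nothing.

**Not confirmed:**
- **Pressed height:** the strip's final height is mostly hidden by the rail. Only 7 board pixels were visible, at about 18.7 mm, too few to rely on, so I infer it is pressed down from the rail being latched.
- **Bystanders:** I did not measure the cup, reel and cutters again. The arm kept well clear of them.

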